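# Seat a keyed lug insert against its spring and hold it home

### The job

Take the white nylon insert out of the slotted rack by its brass barrel and push it nose first into the open top of the lug casing that stands in the chrome clamp, turning it until its key slips into the casing's keyway. Keep pushing against the casing's spring until the insert's shoulder sits flush on the casing rim, and finish like that, still gripping the insert and holding it pressed fully home, so that a workmate can drive the retaining screw. Leave the two spare casings and the brass tension rod on the counter where they lie.

Things in the scene. Friction and masses are not known exactly. Their poses are not given: they have to be found in the camera images.
- insert_center (a point): Point on the axis of the loose insert, half-way up its 57 mm; z up the insert, x to its key side. From here: round brass barrel, 14 mm diameter, the part to grip, 2.5 to 28.5 mm above; white shoulder, 30 mm diameter, 0.5 mm below to 2.5 mm above, with a 5 mm wide pointer on the +x side, 18 mm from the axis, over the key. It hangs upright in the rack by the shoulder; about 45 g.
- insert: The same insert; origin on its axis at the nose end, z up, x to the key side. White nylon below the shoulder: round nose 16 mm diameter, bevelled to 12 mm at the end, from 0 to 9 mm; sleeve 18 mm diameter from 9 to 28 mm, with the key along it, a straight rib 5 mm wide that reaches 13 mm from the axis on the +x side; shoulder underside at 28 mm; brass barrel from 31 to 57 mm.
- rack: Fixed grey steel rack 136 mm long (its x), 56 mm wide (its y), 40 mm high; origin at the centre of its underside. Its flat top has a slot 20 mm wide along x, in which the insert hangs somewhere within 40 mm of the middle; the key points roughly along the rack's +x.
- mouth (a point): Mouth centre of the lug casing in the clamp, level with its rim, 76 mm above the counter; z up, x to the keyway. Bore 20 mm diameter; keyway 6.5 mm wide, open at the rim, 14.5 mm from the axis on the +x side only. The insert enters 9 mm in any heading, then its key stops on the rim until headings agree within 3 degrees. Home, shoulder on rim, is 28 mm deep: insert_center 0.5 mm above this point.
- clamp: Fixed chrome bracket clamp holding a brushed steel lug casing (35 mm across, 64 mm tall) upright; origin on the counter under the casing's axis, x to the keyway side, where the round casing has a flat boss. Base 86 by 104 mm, wing screw to 79 mm on the -y side; all but the casing is 28 mm or more below its rim. A key started a little askew can bind part-way: ease it round or sideways and push on.
- spring (a joint): Travel of the coil spring's washer inside the casing, m, downwards, 0 when free. The insert's nose meets it 18 mm deep; it pushes back with 3 N there and 8 N when the insert is home (about 0.010), and lifts the insert again if it is let go.
- casing_a: Spare lug casing, 64 mm by 35 mm by 42 mm high, lying loose on its flat back; origin on the counter under its narrow end, the casing extends 64 mm to its -x. To be left alone.
- casing_b: Second spare lug casing, the same. To be left alone.
- tension_rod: Loose brass tension rod 109 mm long, 13 mm thick at its washer and nut, lying along its x; origin under its middle on the counter. To be left alone.
Mind the look-alikes: they are no part of the job. What is shaped like the insert but red is not meant.

How it is judged:
By the outcome, as a careful person would: the job done as asked, in the order asked, and still so for the second after the job is handed in, while the arm keeps its last pose, push and grip.
It also fails if it takes over 45 s, if anything falls off the work surface, if the arm or the gripper's body presses on something with over 40 N, if the wrist force passes 120 N, or if a joint passes its speed limit or range.

### The arm

A 7-joint arm with a two-finger parallel gripper is mounted at the origin on the work surface. World frame = base frame: x ahead of the robot, y to its left, z up, the work surface at z = 0. Lengths are in m, angles in rad, forces in N, time in s.
With the tool pointing down it reaches from about 0.4 to 0.875 m from the base axis. Payload 6.5 kg.
Tool frame: the origin (TCP) lies midway between the tips of the shut fingers; the grasp point (between the pads) lies 19 mm behind it; z points along the fingers, y is the line along which they close (so a half turn about z gives the same grasp; the last joint's range is limited). The gripper opens to 88 mm and grips with 3 to 60 N. Pads are 18 mm wide; open, the fingers measure 123 mm over their backs; the gripper's body (75 mm by 187 mm) begins 45 mm behind the grasp point.
Start: joints at [-1.258, 0.536, -0.004, 1.538, 0.003, 1.067, -0.071], TCP at [0.24, 0.604, 0.21] pointing down, gripper open.
Joint ranges: [-2.7, 2.7], [-0.37, 2.16], [-1.27, 1.26], [0.24, 2.4], [-1.31, 4.45], [0.19, 1.91], [-2.76, 2.76]. Speed limits (rad/s): [2.39, 2.39, 3.14, 3.14, 3.14, 3.14, 3.14].

### API

Orientations are given as a unit quaternion [x, y, z, w].
In Python, from rig import monitor, eyes, workorder gives the robot as it stands. The module is installed in compiled form; this text tells all that it offers.
- The arm moves only by the tool drive_tool, never from a script. Its argument "increments" is a list of rows, each a list of 7 numbers: the shift along the world's x, y, z in mm, then the turn, a rotation vector about the world's x, y, z in degrees, then the gripper's target within -1 to 1 (shut at 1, half-way at 0, fully open at -1). A call has 1 to 5 rows; each row shifts and turns the commanded pose from where the row before left it; what a row does not reach is not made up. A row lasts 1/12 s, in which the tool goes at most 41.7 mm and 7.16 degrees, less where a joint would pass 70% of its speed; a pose out of reach is approached as far as the arm can. A call is refused whole if a number of a shift passes 41.7 or a number of a turn 7.16, either way. A call with a gripper value outside its range is refused whole. The fingers move at their own pace and stop on an object; "squeeze" is the grip in N (left out, the last holds). Time passes only in rows, so rows that do not move let the fingers close. It gives the time, the measured TCP pose, the force, the opening and the grip force at its end, in the units of the state.
- monitor.sense(): the state, without advancing time (a new reading comes with each control period).
- eyes.grab_frame(name): name is "side" or "top"; returns a dict with "image" (384x512x3 uint8, red, green, blue), "fx", "fy", "cx", "cy" (pixels), "k1" (the pictures are not rectified: a ray, as slopes to the right and down, at radius r is drawn at 1 + k1 r^2 times it, then the intrinsics apply), "R" (3x3) and "t" (3): a world point X has camera coordinates R X + t. Camera axes: x right, y down, z forward; pixel columns grow to the right and rows downward; lengths in m; the calibration is good to about 2 mm. A picture is of the moment at which its call begins. There is no depth.
- workorder.hand_in(): hands the job in; it is judged then, once.
The state is a dict: "clock": time; "qpos": joint angles; "qvel": joint speeds; "joint_efforts": joint torques, N m; "eef_pos": TCP position; "orientation": TCP orientation; "force": force on the tool from outside, world axes, zero at the start; "wrist_torque": the same for the moment, N m; "grip_width": opening from 0.0 (shut) to 1.0 (fully open); "grip_force": force on a finger pad.
Only numpy, scipy, OpenCV 4.12 (cv2) and the standard library are available. Lean on these libraries where they do the work, as an engineer would, in place of code of your own. Each camera call takes 0.05 s, during which the arm holds its last target. There are 200 camera calls.

## Working session

There is one attempt and no reset: what is moved stays moved. The work goes in short steps, Python scripts to look and compute and a tool call to move; the robot and the scene stay as the last step left them, time stands still between calls to the robot, and variables do not carry over. Pictures are saved under pics/ and viewed, at most 10 in all, crops included, and the job is handed in when it is done.

Besides the shell and the picture viewer there is one more tool, called by a JSON object that holds its "op" and its "data". drive_tool: Moves the arm, as the interface text tells. Its arguments: {"type":"object","properties":{"increments":{"type":"array","items":{"type":"array","items":{"type":"number"}}},"squeeze":{"type":"number"}},"required":["increments"]}

```bash
mkdir -p pics
cat > h.py <<'E'
import numpy as np, cv2
from rig import monitor, eyes, workorder
def save(n,f):
    c=eyes.grab_frame(n); cv2.imwrite(f,c['image'][:,:,::-1]); return c
def ray(c,u,v):
    K=np.array([[c['fx'],0,c['cx']],[0,c['fy'],c['cy']],[0,0,1.]])
    p=cv2.undistortPoints(np.array([[[u,v]]],float),K,np.array([c['k1'],0,0,0.]))[0,0]
    R=np.array(c['R']);d=R.T@np.array([p[0],p[1],1]);o=-R.T@np.array(c['t']);return o,d/np.linalg.norm(d)
def plane(c,u,v,z):
    o,d=ray(c,u,v);return o+d*(z-o[2])/d[2]
def tri(c1,p1,c2,p2):
    o1,d1=ray(c1,*p1);o2,d2=ray(c2,*p2)
    s=np.linalg.lstsq(np.c_[d1,-d2],o2-o1,rcond=None)[0]
    a=o1+s[0]*d1;b=o2+s[1]*d2;return (a+b)/2,np.linalg.norm(a-b)
def proj(c,X):
    p=np.array(c['R'])@np.array(X)+np.array(c['t']);x,y=p[:2]/p[2];k=1+c['k1']*(x*x+y*y)
    return np.array([c['fx']*x*k+c['cx'],c['fy']*y*k+c['cy']])
E
python3 - <<'E'
from h import *
import pickle
np.set_printoptions(precision=4,suppress=True)
s=save('side','pics/s0.png');t=save('top','pics/t0.png')
pickle.dump((s,t),open('c0.pkl','wb'))
for c in (s,t): print(c['fx'],c['fy'],c['cx'],c['cy'],c['k1'],-np.array(c['R']).T@c['t'],np.array(c['R']))
print(monitor.sense())
E
```

```text
362.32187032990504 362.32187032990504 254.16405993689114 190.42878044441065 -0.007928234053218276 [ 0.4482 -0.6123  0.5196] [[ 0.9809 -0.1945  0.001 ]
 [-0.0984 -0.501  -0.8599]
 [ 0.1677  0.8433 -0.5105]]
463.7058908153052 463.7058908153052 257.97046617883086 187.77143519246 -0.07548342894961063 [0.5107 0.076  1.181 ] [[ 0.0119 -0.9999  0.0035]
 [-0.9965 -0.0122 -0.0822]
 [ 0.0822 -0.0025 -0.9966]]
{'clock': 0.1, 'qpos': array([-1.2582,  0.5371, -0.0044,  1.5387,  0.0026,  1.0673, -0.0712]), 'qvel': array([ 0.0003, -0.0005, -0.    , -0.0018,  0.002 , -0.0023,  0.0008]), 'joint_efforts': array([  0.0028, -57.2083,   0.9937, -25.2231,  -0.0562,   0.0136,
         0.    ]), 'eef_pos': array([0.2402, 0.6034, 0.2091]), 'orientation': array([ 0.1883,  0.9821, -0.0008, -0.0001]), 'force': array([ 0.5323, -0.1384, -0.3793]), 'wrist_torque': array([ 0.055 , -0.032 ,  0.0047]), 'grip_force': 0.0, 'grip_width': 1.001867202125633}
```

View pics/s0.png

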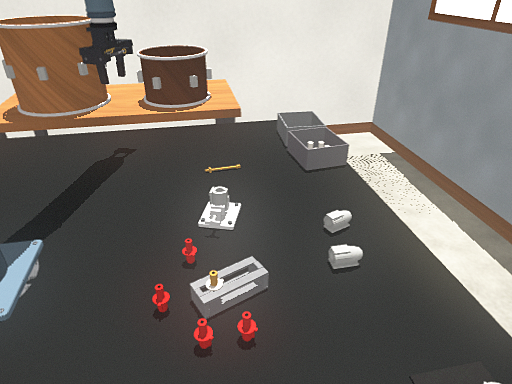

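View pics/t0.png

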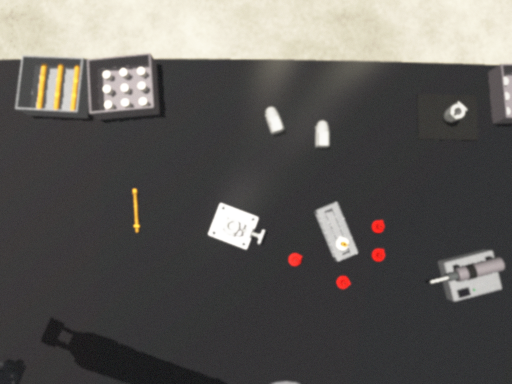

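The side view shows the rack at (230,287) with the insert's brass barrel at (214,278), and the clamp at (220,205). In the top view the insert is at (343,243) in the rack at (336,231), and the clamp is at (234,227). I'll enlarge both.

Run:
```python
from h import *
import pickle
s,t=pickle.load(open('c0.pkl','rb'))
def cr(c,x,y,w,h,k): return cv2.resize(c['image'][y:y+h,x:x+w,::-1],(w*k,h*k),interpolation=cv2.INTER_CUBIC)
a=np.hstack([cr(s,185,255,50,37,8),cr(s,195,175,50,37,8)])
b=np.hstack([cr(t,312,202,50,37,8)*0,cr(t,205,195,50,37,8)*0])
b=np.hstack([cr(t,312,225,50,37,8),cr(t,212,208,50,37,8)])
cv2.imwrite('pics/z.png',np.vstack([a,b]))
```

```text
(no output)
```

View pics/z.png

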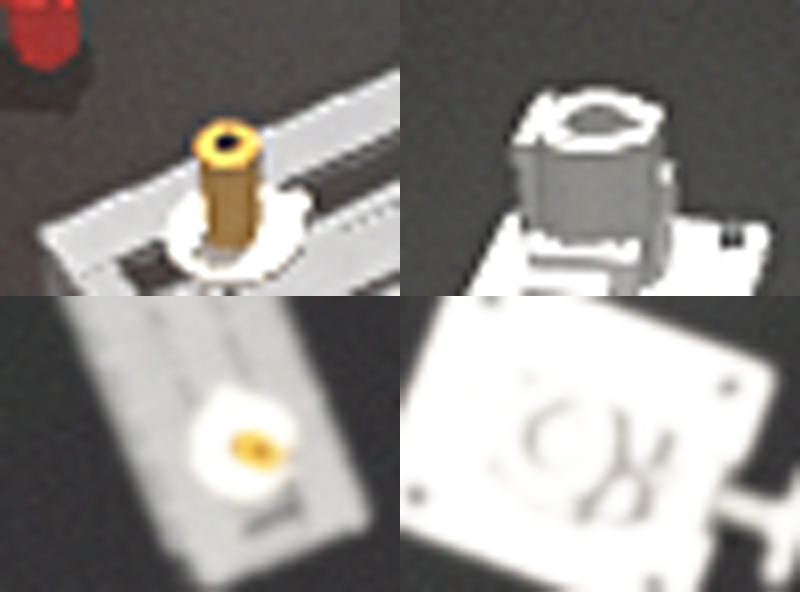

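Side crop: barrel top at (213,272.6), pointer at (222,279.5), bore at (219,189.5). Top crop: barrel tip at about (345,244), bore at about (232.5,225). The keyway isn't clear, so I'll stretch the highlights and measure at the same time.

Run:
```python
from h import *
import pickle
np.set_printoptions(precision=4,suppress=True)
s,t=pickle.load(open('c0.pkl','rb'))
def cr(c,x,y,w,h,k,lo,hi):
    im=np.clip((c['image'].astype(float)-lo)*255/(hi-lo),0,255).astype('uint8')
    return cv2.resize(im[y:y+h,x:x+w,::-1],(w*k,h*k),interpolation=cv2.INTER_CUBIC)
a=np.hstack([cr(s,205,180,28,28,14,90,255),cr(t,218,208,28,28,14,200,255)])
b=np.hstack([cr(t,200,195,70,35,6,120,255)[:, :392],cr(t,330,228,28,15,14,120,255)])
cv2.imwrite('pics/z2.png',a)
P,e=tri(s,(213,272.6),t,(345,244));print('barrel top',P,e)
P,e=tri(s,(219.1,189.5),t,(232.4,225.1));print('mouth',P,e)
print('mouth planes',plane(s,219.1,189.5,.076),plane(t,232.4,225.1,.076))
for z in (.06,.07,.08): print('bt',plane(s,213,272.6,z),plane(t,345,244,z))
# rack & base rects in top
g=cv2.cvtColor(t['image'],cv2.COLOR_RGB2GRAY)
m=(g>100).astype('uint8')
n,l,st,ce=cv2.connectedComponentsWithStats(m)
for (u,v),z in (((320,212),.04),((225,225),.01)):
    k=l[v,u]; mm=(l==k).astype('uint8')
    if z<.02: mm=cv2.morphologyEx(mm,cv2.MORPH_OPEN,np.ones((9,9),'uint8'))
    c=max(cv2.findContours(mm,0,2)[0],key=cv2.contourArea)
    r=cv2.minAreaRect(c);bx=cv2.boxPoints(r)
    W=np.array([plane(t,*p,z) for p in bx]);print(z,st[k],r);print(W,W.mean(0))
    for i in range(4): d=W[(i+1)%4]-W[i];print(np.linalg.norm(d),np.degrees(np.arctan2(d[1],d[0])))
```

```text
barrel top [ 0.4699 -0.136   0.0724] 0.0005053351634393434
mouth [0.5117 0.1327 0.0809] 0.0009545374854125824
mouth planes [0.5119 0.1411 0.076 ] [0.5121 0.1329 0.076 ]
bt [ 0.4702 -0.1227  0.06  ] [ 0.4697 -0.1384  0.06  ]
bt [ 0.4697 -0.1334  0.07  ] [ 0.47   -0.1365  0.07  ]
bt [ 0.4693 -0.144   0.08  ] [ 0.4704 -0.1346  0.08  ]
0.04 [ 315  201   44   61 1487] ((335.94378662109375, 231.5651092529297), (57.61539077758789, 26.230772018432617), 67.38013458251953)
[[ 0.5515 -0.0625  0.04  ]
 [ 0.5771 -0.1224  0.04  ]
 [ 0.4469 -0.1771  0.04  ]
 [ 0.4219 -0.1174  0.04  ]] [ 0.4994 -0.1199  0.04  ]
0.06515685295533971 -66.88461143080737
0.14118554997418536 -157.19820172013664
0.06474376645637475 112.74099541913763
0.14076083302805242 22.96956028837174
0.01 [ 207  202   59   48 1727] ((233.12673950195312, 225.66732788085938), (44.49941635131836, 37.11251449584961), 20.85445785522461)
[[0.4863 0.203  0.01  ]
 [0.5741 0.1713 0.01  ]
 [0.5354 0.0657 0.01  ]
 [0.448  0.0979 0.01  ]] [0.5109 0.1345 0.01  ]
0.09333356559580143 -19.85199742730079
0.11248313391540755 -110.12786065746847
0.09307315692803694 159.79748060674495
0.11191278307276725 70.00494700603944
```

View pics/z2.png

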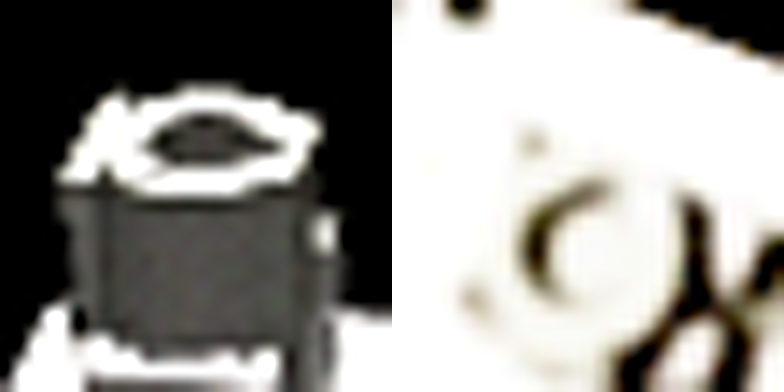

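Keyway tail points right in the side view (about (225,190)), which matches clamp x ≈ -20°. The wing screw on the -y side agrees. I'll start approaching while refining the insert pose.

{"op": "drive_tool", "data": {"increments": [[25,-30,0,0,0,0,-0.2],[25,-30,0,0,0,0,-0.2],[25,-30,0,0,0,0,-0.2],[25,-30,0,0,0,0,-0.2],[25,-30,0,0,0,0,-0.2]]}}

```text
clock: 0.52
eef_pos: [0.3661, 0.4521, 0.2096]
orientation: [0.188, 0.982, -0.0, -0.0]
force: [0.2, -0.0, -0.0]
grip_width: 0.646
grip_force: 0.0
```

{"op": "drive_tool", "data": {"increments": [[20,-36,0,0,0,0,-0.2],[20,-36,0,0,0,0,-0.2],[15,-38,0,0,0,0,-0.2],[15,-38,0,0,0,0,-0.2],[15,-38,0,0,0,0,-0.2]]}}

```text
clock: 0.93
eef_pos: [0.4506, 0.2658, 0.2097]
orientation: [0.188, 0.982, -0.0, -0.0]
force: [0.4, 0.5, -0.7]
grip_width: 0.603
grip_force: 0.0
```

{"op": "drive_tool", "data": {"increments": [[0,-40,0,0,0,0,-0.2],[0,-40,0,0,0,0,-0.2],[0,-40,0,0,0,0,-0.2],[0,-40,0,0,0,0,-0.2],[0,-40,0,0,0,0,-0.2]]}}

```text
clock: 1.35
eef_pos: [0.4498, 0.066, 0.2098]
orientation: [0.188, 0.982, 0.0, -0.0]
force: [1.7, -0.2, -1.4]
grip_width: 0.6
grip_force: 0.0
```

Run:
```python
from h import *
import pickle
np.set_printoptions(precision=4,suppress=True)
s,t=pickle.load(open('c0.pkl','rb'))
def hsvmask(c): 
    h=cv2.cvtColor(c['image'],cv2.COLOR_RGB2HSV);return h,((h[...,0]>10)&(h[...,0]<30)&(h[...,1]>110)&(h[...,2]>60))
hs,ms=hsvmask(s)
sub=np.argwhere(ms[260:300,200:230]);print('side brass rows/cols',sub.min(0)+[260,200],sub.max(0)+[260,200])
for v in range(266,288,2):
    x=np.where(ms[v,200:230])[0]+200
    if len(x):print(v,x.min(),x.max())
ht,mt=hsvmask(t)
sub=np.argwhere(mt[235:252,335:355])[:,::-1]+[335,235];print('top brass',sub.min(0),sub.max(0),sub.mean(0))
print(t['image'][236:252,332:352].min(2))
print('shoulder',plane(t,341.9,242.9,.043),plane(s,185+236/8-.5,255+234/8-.5,.043))
print('pointer',plane(s,222.25,279.5,.043))
# slot/rack long edges in side view via white pointer etc
for z,nm in ((.069,'bt'),(.043,'bb')):
  for x in ((.470,-.136),(.470,-.133),(.468,-.133)):
    print(nm,x,proj(s,[*x,z]),proj(t,[*x,z]))
print(monitor.sense()['eef_pos'],monitor.sense()['orientation'],monitor.sense()['qpos'],monitor.sense()['clock'])
```

```text
side brass rows/cols [270 209] [285 216]
270 211 215
272 209 216
274 210 216
276 210 216
278 210 216
280 211 216
282 211 216
284 211 216
top brass [341 242] [346 245] [343.7333 243.8   ]
[[202 203 192 194 203 213 222 234 238 228 215 205 206 211 206 205 205 203
  191 152]
 [207 204 197 188 196 211 231 249 252 249 243 235 229 223 215 211 207 205
  203 180]
 [205 204 200 191 198 218 242 253 254 254 254 253 252 246 234 220 210 209
  206 190]
 [206 205 203 200 212 235 252 254 255 255 255 255 254 254 250 237 220 207
  205 193]
 [205 202 205 205 226 249 254 255 255 254 254 254 254 254 254 250 234 213
  205 199]
 [208 205 206 217 240 253 255 255 253 244 232 227 234 248 253 253 240 216
  203 203]
 [208 211 206 220 244 254 255 254 240 185 143 132 156 198 239 249 236 213
  204 204]
 [208 210 210 222 246 254 255 253 219 133  96  86  88 124 187 225 221 211
  204 206]
 [208 207 212 221 246 254 255 253 222 140  96  78  65  88 135 179 195 201
  207 207]
 [208 205 211 221 246 254 255 254 246 201 147 111  94 101 139 178 193 203
  208 208]
 [200 205 207 217 239 253 255 255 254 249 231 203 168 164 192 2
[... 312 characters left out ...]
17 225 228 224 215 202 185 168 156 170
  195 211]
 [190 206 209 211 208 209 206 208 203 202 199 194 192 181 165 149 139 160
  194 208]]
shoulder [ 0.4717 -0.134   0.043 ] [ 0.47   -0.1334  0.043 ]
pointer [ 0.4858 -0.1257  0.043 ]
bt (0.47, -0.136) [213.3247 274.0451] [344.7228 244.0013]
bt (0.47, -0.133) [213.155  272.8612] [343.4763 243.9908]
bt (0.468, -0.133) [212.0194 273.0157] [343.4761 244.8304]
bb (0.47, -0.136) [214.15   284.8047] [342.7101 243.594 ]
bb (0.47, -0.133) [213.9806 283.6036] [341.4917 243.5835]
bb (0.468, -0.133) [212.8687 283.7604] [341.4913 244.4039]
[0.4498 0.066  0.2098] [ 0.1882  0.9821  0.     -0.0001] [-0.419   0.2012  0.1983  2.0436 -0.0503  0.9014  0.9987] 1.35
```

Insert axis is about (0.4705, -0.1345) and barrel top about z 0.070. The pointer heads about 29° and measures 18 mm, as it should. Descending.

{"op": "drive_tool", "data": {"increments": [[4.2,-40,0,0,0,0,-0.2],[4.2,-40,0,0,0,0,-0.2],[4.2,-40,0,0,0,0,-0.2],[4.2,-40,0,0,0,0,-0.2],[4.2,-40,0,0,0,0,-0.2]]}}

```text
clock: 1.77
eef_pos: [0.471, -0.134, 0.2099]
orientation: [0.188, 0.982, 0.0, -0.0]
force: [0.4, 0.5, -0.2]
grip_width: 0.598
grip_force: 0.0
```

{"op": "drive_tool", "data": {"increments": [[0,0,-40,0,0,0,-0.2],[0,0,-40,0,0,0,-0.2],[0,0,-25,0,0,0,-0.2],[0,0,0,0,0,0,-0.2]]}}

```text
clock: 2.1
eef_pos: [0.4673, -0.1314, 0.1005]
orientation: [0.188, 0.982, -0.0, -0.005]
force: [-1.6, -0.5, -0.2]
grip_width: 0.601
grip_force: 0.0
```

Run:
```python
from h import *
s=save('side','pics/s1.png');t=save('top','pics/t1.png')
a=cv2.resize(s['image'][225:325,150:283,::-1],(532,400),interpolation=cv2.INTER_CUBIC)
cv2.imwrite('pics/z3.png',a)
print(monitor.sense()['eef_pos'],monitor.sense()['force'])
```

```text
[ 0.47089908 -0.13209352  0.10488059] [-0.7118828   0.46017395  0.77587005]
```

View pics/z3.png

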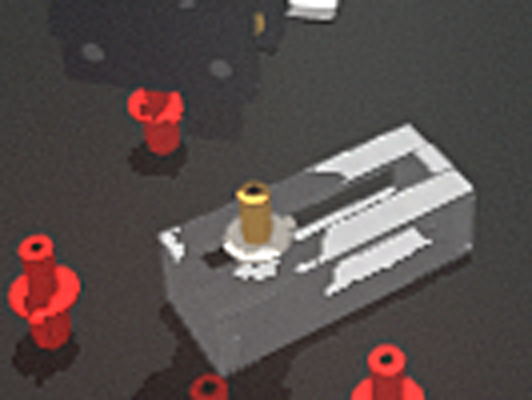

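The view shows the gripper above the rack with a finger tip at crop (220,132), i.e. full (205,258), and the barrel untouched at (214,272). Next I'll check the tip's projection and get a cleaner barrel reading, since the shade removes the saturation.

Run:
```python
from h import *
s=cv2.imread('pics/s1.png');import pickle
c,t=pickle.load(open('c0.pkl','rb'))
st=monitor.sense();p=st['eef_pos'];y=np.array([.37,.93,0])
print(p,st['clock'],st['orientation'])
for d in (-.026,-.036,-.05,.026,.045,0): print(d,proj(c,p+y*d))
tt=cv2.imread('pics/t1.png')
a=cv2.resize(s[235:300,185:245],(480,520),interpolation=cv2.INTER_CUBIC)
b=cv2.resize(tt[215:267,310:342+0],(320,520),interpolation=cv2.INTER_CUBIC)
cv2.imwrite('pics/z4.png',np.clip(np.hstack([a,b]).astype(float)*1.8,0,255).astype('uint8'))
```

```text
[ 0.47089908 -0.13209352  0.10488059] 2.2 [ 1.88296620e-01  9.82111808e-01 -1.36570411e-04 -8.72778987e-04]
-0.026 [208.0378646  267.19691092]
-0.036 [206.26093719 271.37703851]
-0.05 [203.6863805  277.43368789]
0.026 [216.52698849 247.22779322]
0.045 [219.34697099 240.59469873]
0 [212.43222573 256.85975053]
```

View pics/z4.png

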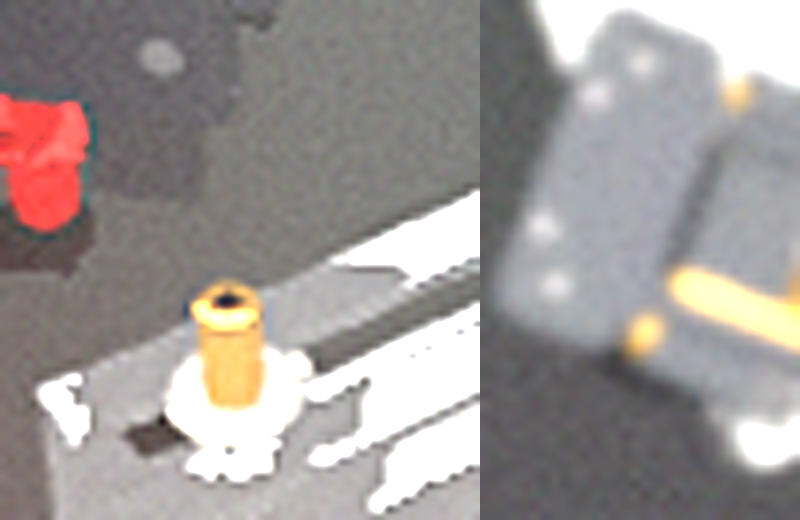

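The dark shape lies behind the red insert, so I want the whole frame to understand it.

View pics/s1.png

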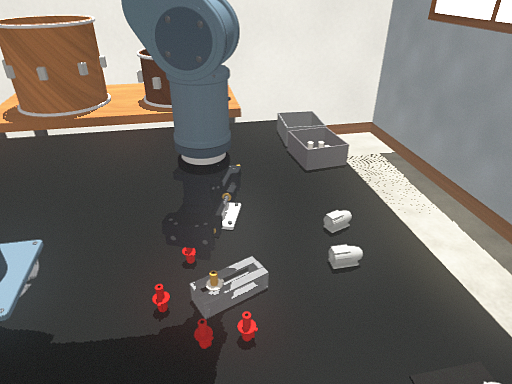

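The arm is in front: the white flange at (203,158), the black gripper below it, near-finger tip about (206,259). It lines up over the barrel at (213,272), and the open fingers sit somewhat retracted. Lowering partway, then checking.

{"op": "drive_tool", "data": {"increments": [[0,0,-20,0,0,0,-0.2],[0,0,-15,0,0,0,-0.2],[0,0,0,0,0,0,-0.2],[0,0,0,0,0,0,-0.2]]}}

```text
clock: 2.53
eef_pos: [0.4723, -0.1322, 0.0714]
orientation: [0.188, 0.982, 0.0, 0.001]
force: [0.9, 0.3, 0.4]
grip_width: 0.598
grip_force: 0.0
```

Run:
```python
from h import *
s=save('side','pics/s2.png')
im=np.clip(s['image'][225:300,170:260,::-1].astype(float)*1.8,0,255).astype('uint8')
cv2.imwrite('pics/z5.png',cv2.resize(im,(630,525),interpolation=cv2.INTER_CUBIC))
print(monitor.sense()['eef_pos'],monitor.sense()['force'])
```

```text
[ 0.47267633 -0.13228652  0.07167849] [ 0.12568819  0.18813754 -0.11472528]
```

View pics/z5.png

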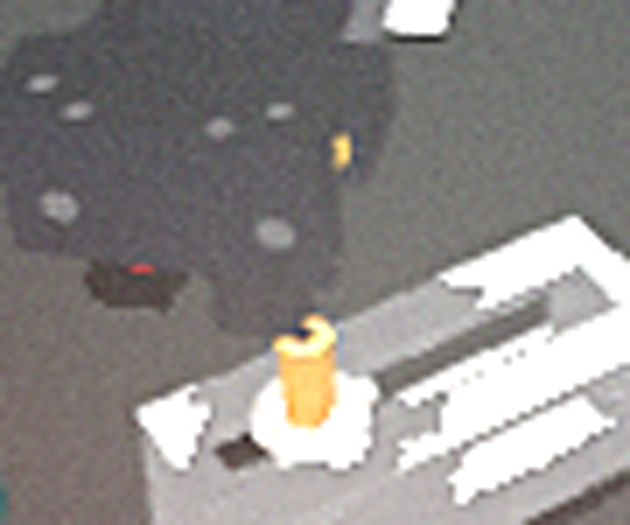

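The near-finger tip is at full (201–217, 273), above the barrel, with the fingers riding higher while open. The gap clears the barrel. Lowering to grip height with a small xy correction.

{"op": "drive_tool", "data": {"increments": [[-2,-2,-12,0,0,0,-0.2],[0,0,-12,0,0,0,-0.2],[0,0,0,0,0,0,-0.2],[0,0,0,0,0,0,-0.2]]}}

```text
clock: 2.92
eef_pos: [0.47, -0.1342, 0.047]
orientation: [0.188, 0.982, 0.0, 0.001]
force: [-0.5, -0.3, 0.3]
grip_width: 0.6
grip_force: 0.0
```

{"op": "drive_tool", "data": {"increments": [[0,0,0,0,0,0,0.2],[0,0,0,0,0,0,0.4],[0,0,0,0,0,0,0.6],[0,0,0,0,0,0,0.75],[0,0,0,0,0,0,0.75]], "squeeze": 8}}

```text
clock: 3.33
eef_pos: [0.4696, -0.1341, 0.0462]
orientation: [0.188, 0.982, 0.0, 0.0]
force: [0.7, 0.2, 1.1]
grip_width: 0.244
grip_force: 0.0
```

{"op": "drive_tool", "data": {"increments": [[0,0,0,0,0,0,0.75],[0,0,0,0,0,0,0.75],[0,0,0,0,0,0,1],[0,0,0,0,0,0,1],[0,0,0,0,0,0,1]], "squeeze": 30}}

```text
clock: 3.75
eef_pos: [0.4694, -0.1341, 0.0459]
orientation: [0.188, 0.982, -0.0, -0.0]
force: [0.2, -0.1, 0.6]
grip_width: 0.008
grip_force: 0.0
```

The fingers closed to zero, so the barrel isn't between them. Time to look.

Run:
```python
from h import *
s=save('side','pics/s3.png');t=save('top','pics/t3.png')
a=np.clip(s['image'][225:300,170:260,::-1].astype(float)*1.8,0,255).astype('uint8')
b=np.clip(t['image'][200:275,300:370,::-1].astype(float)*1.8,0,255).astype('uint8')
cv2.imwrite('pics/z6.png',cv2.resize(np.hstack([a,b]),(800,375),interpolation=cv2.INTER_CUBIC))
st=monitor.sense();p=st['eef_pos'];print(st)
for q in (p,p+[0,0,.1],p+[0,0,.3]): print(proj(s,q),proj(t,q))
```

```text
{'clock': 3.85, 'qpos': array([-0.00732035,  0.54065106,  0.24134111,  2.07816672, -0.23815995,
        0.54838142,  1.59696977]), 'qvel': array([-0.00028157, -0.00021269, -0.00044   , -0.00037804,  0.00013613,
        0.00148146, -0.00054601]), 'joint_efforts': array([-1.40052205e-03, -4.53346252e+01,  4.15580481e+00, -1.44894442e+01,
        1.61973451e-02,  7.79283419e-02, -6.12560575e-05]), 'eef_pos': array([ 0.46933663, -0.13409466,  0.0458906 ]), 'orientation': array([ 1.88257789e-01,  9.82119648e-01, -1.50143573e-05, -3.28115736e-05]), 'force': array([-0.47452105,  0.14631361, -0.30671542]), 'wrist_torque': array([0.0537587 , 0.00115339, 0.05432808]), 'grip_force': 0.0, 'grip_width': 0.0045985688015762185}
[213.58211288 282.91975882] [342.15350952 243.90450144]
[210.16139603 238.73877773] [350.41307527 245.61637158]
[201.25332781 122.9903837 ] [372.80754852 250.24763769]
```

View pics/z6.png

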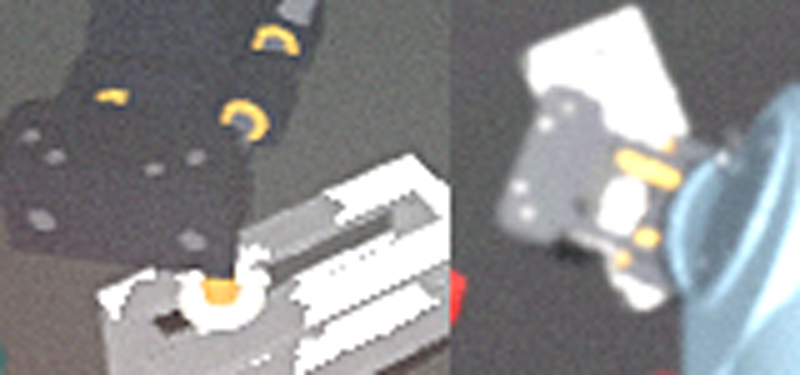

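The tip of the shut fingers is at side (214,280.6), hiding the barrel's top. The shoulder is unmoved at about (214,285) and there is no contact force. That puts the real tips above the barrel top, so the tool sits about 20 mm higher than the reported TCP suggests. I'll reopen, step down while watching force, and close again.

{"op": "drive_tool", "data": {"increments": [[0,0,10,0,0,0,0],[0,0,0,0,0,0,-0.2],[0,0,0,0,0,0,-0.2],[0,0,0,0,0,0,-0.2],[0,0,0,0,0,0,-0.2]]}}

```text
clock: 4.27
eef_pos: [0.4694, -0.134, 0.056]
orientation: [0.188, 0.982, 0.0, 0.0]
force: [1.6, -0.8, -0.1]
grip_width: 0.36
grip_force: 0.0
```

{"op": "drive_tool", "data": {"increments": [[0,0,-10,0,0,0,-0.2],[0,0,-4,0,0,0,-0.2],[0,0,-4,0,0,0,-0.2],[0,0,0,0,0,0,-0.2]]}}

```text
clock: 4.6
eef_pos: [0.4685, -0.1339, 0.0367]
orientation: [0.188, 0.982, -0.0, -0.001]
force: [-1.1, -0.4, 0.1]
grip_width: 0.597
grip_force: 0.0
```

{"op": "drive_tool", "data": {"increments": [[0,0,0,0,0,0,0.4],[0,0,0,0,0,0,0.5],[0,0,0,0,0,0,0.6],[0,0,0,0,0,0,0.7],[0,0,0,0,0,0,0.7]], "squeeze": 10}}

```text
clock: 5.02
eef_pos: [0.4695, -0.1341, 0.0381]
orientation: [0.188, 0.982, 0.0, 0.0]
force: [-0.1, -0.1, -0.1]
grip_width: 0.245
grip_force: 0.0
```

{"op": "drive_tool", "data": {"increments": [[0,0,0,0,0,0,0.8],[0,0,0,0,0,0,1],[0,0,0,0,0,0,1]]}}

```text
clock: 5.27
eef_pos: [0.4695, -0.1341, 0.038]
orientation: [0.188, 0.982, 0.0, 0.0]
force: [1.1, 0.1, -0.5]
grip_width: 0.14
grip_force: 10.0
```

Run:
```python
from h import *
s=save('side','pics/s4.png')
g=s['image'][262:292,198:232].astype(int)
for r,row in enumerate(g): print(262+r,' '.join('B' if (p[0]>p[2]+50) else '%d'%(p.mean()//26) for p in row))
```

```text
262 1 2 2 3 2 2 1 1 1 1 1 1 1 1 1 1 1 1 1 1 2 1 2 1 2 2 2 2 2 2 2 2 2 2
263 1 2 3 3 2 2 1 1 1 1 1 1 1 2 2 2 1 1 1 2 1 1 1 1 2 2 2 2 2 2 2 2 2 2
264 1 1 2 2 1 1 1 2 1 2 2 2 2 1 1 1 2 2 1 1 1 1 1 2 2 2 2 2 2 2 2 2 2 2
265 2 1 1 2 1 2 1 1 1 2 2 1 2 1 1 2 2 1 1 1 1 1 1 2 2 2 2 2 2 2 2 2 2 3
266 2 2 2 1 2 2 2 2 2 2 2 2 2 2 2 1 1 1 1 2 1 1 2 2 2 2 2 2 2 2 2 3 3 3
267 1 1 2 1 2 2 1 2 2 2 2 2 2 2 2 2 1 1 1 2 1 1 1 2 2 2 2 2 3 4 3 3 3 3
268 2 2 2 1 2 2 1 1 2 2 2 1 2 2 1 2 1 2 1 1 1 1 2 2 2 2 3 4 3 3 3 3 3 3
269 1 2 2 1 2 1 2 2 2 1 2 1 2 2 2 2 1 2 2 1 1 1 2 2 3 3 3 3 3 3 3 3 3 3
270 1 1 1 2 2 2 2 1 2 2 2 2 2 2 2 2 2 1 1 1 1 2 3 3 3 3 3 3 3 3 3 3 3 3
271 2 2 2 2 1 1 2 2 2 1 2 2 1 2 2 2 1 2 1 1 1 2 3 3 3 3 3 3 3 3 3 3 3 3
272 1 1 2 1 2 2 1 2 2 2 2 2 2 2 2 2 2 1 1 2 2 3 3 3 3 3 3 3 3 3 3 3 3 3
273 2 1 2 2 2 2 2 2 2 1 1 1 2 2 2 2 2 1 1 3 5 4 4 4 3 4 4 3 3 3 3 4 4 4
274 2 2 1 2 2 2 1 2 1 2 2 2 2 2 2 2 2 1 1 3 6 9 8 8 8 9 7 3 3 4 4 4 4 4
275 1 2 2 2 1 2 2 1 2 2 2 2 2 2 2 2 2 2 1 2 6 8 8 8 8 8 7 3 3 3 3 3 2 2
276 2 1 2 2 2 2 2 2 2 3 3 3 3 2 2 1 1 1 1 2 6 8 8 8 7 5 3 3 3 2 2 2 2 2
277 2 2 2 2 2 1 1 2 
[... 359 characters left out ...]
 1 1 1 1 2 1 2 1 2 2 1 3 5 6 6 6 6 3 2 3 4 3 3 3 3 3
283 3 4 4 3 3 3 3 2 3 3 2 2 2 1 2 2 2 1 2 3 6 6 6 6 5 2 3 3 3 3 3 3 3 3
284 3 3 3 4 3 3 3 4 6 7 7 6 4 B 3 2 2 2 2 4 6 6 6 6 5 3 3 3 3 3 3 3 3 3
285 3 3 3 3 3 4 4 4 6 6 6 6 6 B B B B B B 5 6 6 6 6 5 3 3 3 3 3 3 3 3 3
286 3 3 4 4 4 4 3 4 5 6 6 6 6 6 5 B B 6 6 6 6 6 6 6 3 3 3 3 3 3 3 3 3 3
287 3 3 4 3 4 3 2 1 4 6 6 6 6 6 6 6 6 6 6 6 6 6 6 4 3 3 3 3 3 3 3 3 3 3
288 3 3 3 2 1 1 1 1 2 5 6 6 6 6 6 6 6 6 6 6 6 6 6 3 3 3 3 3 3 3 3 3 3 6
289 3 3 2 2 2 1 1 1 1 1 4 7 6 6 6 6 6 6 6 6 6 5 3 3 3 3 3 3 3 3 3 3 3 5
290 3 3 3 2 2 2 1 1 1 2 3 5 7 7 7 7 7 7 6 5 4 3 3 3 3 3 3 3 3 3 3 3 4 4
291 3 3 3 3 2 1 2 2 3 4 3 4 5 4 4 4 4 3 3 3 3 3 3 3 3 3 3 3 3 3 3 3 3 3
```

Gripped: width 0.14, force 10 N. But only the barrel's top 8–10 mm is held; the near-finger bottom is at row 283 and the tips are about 20 mm above the reported TCP. I'll open slightly and take a deeper hold for stiffness.

{"op": "drive_tool", "data": {"increments": [[0,0,0,0,0,0,0.4],[0,0,0,0,0,0,0.4],[0,0,-4,0,0,0,0.4],[0,0,-4,0,0,0,0.4],[0,0,-2,0,0,0,0.4]]}}

```text
clock: 5.73
eef_pos: [0.469, -0.134, 0.0272]
orientation: [0.188, 0.982, -0.0, -0.0]
force: [-0.8, 0.1, -0.1]
grip_width: 0.304
grip_force: 0.0
```

{"op": "drive_tool", "data": {"increments": [[0,0,0,0,0,0,0.6],[0,0,0,0,0,0,0.8],[0,0,0,0,0,0,1],[0,0,0,0,0,0,1],[0,0,0,0,0,0,1]], "squeeze": 40}}

```text
clock: 6.15
eef_pos: [0.4694, -0.1341, 0.028]
orientation: [0.188, 0.982, -0.0, 0.0]
force: [0.0, 0.1, 0.1]
grip_width: 0.143
grip_force: 40.0
```

Run:
```python
from h import *
s=save('side','pics/s5.png')
g=s['image'][276:294,202:232].astype(int)
for r,row in enumerate(g): print(276+r,' '.join('B' if (p[0]>p[2]+50) else '%d'%(p.mean()//26) for p in row))
print(monitor.sense())
```

```text
276 1 2 2 2 2 2 1 2 1 2 2 1 2 1 1 2 3 6 8 8 7 5 3 3 3 2 2 2 2 2
277 2 2 2 2 2 1 2 2 2 1 2 2 2 1 1 3 6 9 7 4 3 3 3 2 2 2 2 2 2 2
278 2 2 2 1 2 2 2 2 1 1 2 1 2 1 1 2 3 4 3 3 3 2 2 2 2 2 2 2 2 2
279 2 1 2 2 2 1 2 2 2 2 2 2 2 1 1 2 4 6 4 4 4 2 2 2 2 2 2 2 2 5
280 2 2 1 2 1 2 2 2 2 2 2 1 2 1 2 1 4 7 6 6 6 4 1 1 1 2 2 3 3 3
281 1 1 2 2 2 3 3 3 3 2 1 1 2 2 1 1 4 6 6 6 6 6 2 1 2 3 4 3 3 3
282 2 2 2 1 2 2 3 3 3 3 2 2 2 2 1 1 4 6 6 6 6 3 2 3 4 3 3 3 3 3
283 2 1 2 2 1 2 2 3 3 2 2 2 1 2 2 1 4 7 6 6 5 2 3 3 3 3 3 3 3 3
284 1 1 2 2 2 2 2 2 2 1 2 2 2 2 1 1 4 6 6 6 5 3 3 3 3 3 3 3 3 3
285 2 2 2 1 2 2 1 1 1 2 2 2 2 2 2 1 3 5 6 6 5 3 3 3 3 3 3 3 3 3
286 2 2 2 2 2 2 2 1 1 2 1 2 2 2 1 2 4 6 6 6 4 3 3 3 3 3 3 3 3 3
287 2 1 2 2 2 1 2 1 1 1 1 2 1 2 1 2 5 6 6 5 3 3 3 3 3 3 3 3 3 3
288 2 1 1 1 1 2 3 3 3 2 1 1 2 1 1 3 6 7 6 3 3 3 3 3 3 3 3 3 3 5
289 2 2 2 1 1 2 5 7 6 5 4 3 3 3 3 5 6 4 3 3 3 3 3 3 3 3 3 3 3 5
290 2 2 1 1 1 2 3 5 7 7 7 7 7 7 7 5 4 3 3 3 3 3 3 3 3 3 3 3 4 4
291 2 2 2 2 3 4 3 4 5 4 4 4 3 3 3 3 3 3 3 3 3 3 3 3 3 3 3 4 3 3
292 3 2 4 3 3 3 3 3 3 3 3 3 3 3 3 3 3 3 3 3 3 3 3 3 4 4 3 3 3 6
293 3 3 3 3 3 3 3 3 3 3 3 3 3 3 3 3 3 3 3 3 3 3 4 4 3 3 3 3 5 8
{'clock': 6.2, 'qpos': array([ 0.00561843,  0.57526351,  0.22552939,  2.08152456, -0.25193326,
        0.50982853,  1.60889143]), 'qvel': array([-5.53905351e-04, -1.08549743e-03,  2.52737540e-04,  1.01404005e-03,
       -4.41215786e-04,  1.97165439e-03,  2.92164190e-06]), 'joint_efforts': array([ 6.48570407e-03, -4.65286696e+01,  4.21037123e+00, -1.36159337e+01,
        1.57336408e-02,  7.69471494e-02, -9.22132335e-05]), 'eef_pos': array([ 0.46942623, -0.13408828,  0.02798987]), 'orientation': array([ 1.88210537e-01,  9.82128702e-01, -5.17604704e-06,  8.47209918e-05]), 'force': array([-0.35987851,  0.12632204, -0.22793351]), 'wrist_torque': array([0.00860792, 0.00029756, 0.04048975]), 'grip_force': 39.99940574169159, 'grip_width': 0.1445702622058851}
```

Solid hold: 40 N, TCP 0.028. Lifting straight up.

{"op": "drive_tool", "data": {"increments": [[0,0,15,0,0,0,1],[0,0,25,0,0,0,1],[0,0,30,0,0,0,1],[0,0,25,0,0,0,1],[0,0,0,0,0,0,1]]}}

```text
clock: 6.62
eef_pos: [0.4724, -0.135, 0.1271]
orientation: [0.188, 0.982, 0.0, 0.004]
force: [0.1, -0.6, -0.5]
grip_width: 0.142
grip_force: 40.0
```

{"op": "drive_tool", "data": {"increments": [[0,35,0,0,0,-7,1],[0,35,0,0,0,-7,1],[0,35,0,0,0,-7,1],[0,35,0,0,0,-7,1],[0,0,0,0,0,0,1]]}}

```text
clock: 7.03
eef_pos: [0.4689, 0.0137, 0.1221]
orientation: [0.418, 0.908, 0.001, -0.001]
force: [0.2, -0.1, -0.9]
grip_width: 0.142
grip_force: 40.0
```

Run:
```python
from h import *
import pickle
s=save('side','pics/s6.png');t=save('top','pics/t6.png');pickle.dump((s,t),open('c6.pkl','wb'))
p=monitor.sense()['eef_pos'];print(p,monitor.sense()['orientation'],monitor.sense()['grip_width'])
print(proj(s,p+[0,0,.0125]),proj(s,p+[0,0,-.016]),proj(t,p))
u,v=proj(s,p+[0,0,.0]).astype(int)
g=s['image'][v-18:v+22,u-18:u+18].astype(int)
print(u-18)
for r,row in enumerate(g): print(v-18+r,' '.join('B' if (q[0]>q[2]+50) else '%d'%(q.mean()//26) for q in row))
```

```text
[0.46904551 0.00704684 0.12240665] [ 4.16978868e-01  9.08916114e-01 -2.10490159e-04 -2.79134317e-04] 0.13940348650649903
[203.83320371 199.69408958] [204.81364786 211.56048679] [286.46788515 244.72860452]
186
186 2 2 2 2 2 2 2 1 2 2 2 2 2 2 2 2 1 2 B B B 1 2 2 2 2 2 3 3 2 3 5 7 7 7 6
187 2 2 2 2 2 2 1 2 2 2 2 2 2 2 2 2 2 2 B B B 1 2 2 2 1 3 5 6 9 9 9 9 9 9 9
188 2 2 2 2 2 2 2 2 2 2 2 2 2 2 2 2 2 2 B B B 2 1 1 1 1 5 9 9 9 9 7 5 4 5 6
189 2 2 2 2 2 2 2 2 2 2 2 2 2 2 2 2 1 2 B B B 2 1 1 2 4 8 9 9 9 5 4 4 5 5 4
190 2 2 2 2 2 2 2 2 2 2 2 2 2 2 2 2 2 2 B B B 2 1 1 8 9 9 9 9 6 4 4 5 5 5 4
191 2 2 2 2 2 2 2 2 2 2 2 2 2 2 2 2 2 2 B B B 2 2 4 9 9 8 9 9 9 7 4 5 5 5 5
192 2 2 2 2 2 2 2 2 2 2 2 2 2 2 2 2 2 2 B B B 2 2 7 9 9 5 9 9 9 8 9 9 9 9 9
193 2 2 2 2 2 2 2 2 2 2 2 2 2 2 2 2 1 2 3 B B 4 4 4 5 4 4 5 7 9 9 9 9 9 9 9
194 2 2 2 2 2 2 2 2 2 2 2 2 2 3 2 2 2 B B B B 5 7 6 5 5 4 4 4 4 4 4 4 4 4 4
195 2 2 2 2 2 2 2 2 2 2 2 5 7 6 4 2 B B B B B 5 6 6 6 5 5 4 5 5 5 5 5 5 5 5
196 2 2 2 2 2 2 2 2 2 2 3 6 6 6 5 B B B B B B 5 6 6 6 6 6 5 5 5 5 5 5 5 5 5
197 2 2 2 2 2 2 2 2 2 2 4 7 6 6 6 B B B B B 5 6 6 6 6 6
[... 1448 characters left out ...]
 9 9 7 5 6 6 6 5
217 2 2 2 2 2 2 2 2 2 2 2 2 2 2 4 9 9 9 9 9 9 9 9 5 5 6 7 9 9 8 6 6 6 6 6 5
218 2 2 2 2 2 2 2 2 2 2 2 2 2 2 6 8 4 4 6 9 9 9 9 9 5 6 8 9 9 7 5 6 6 6 6 5
219 2 2 2 2 2 2 2 2 2 2 2 2 2 4 8 6 5 5 4 9 9 9 9 9 9 9 9 9 9 6 6 6 6 6 6 5
220 2 2 2 2 2 2 2 2 2 2 2 2 1 9 9 2 2 2 4 9 9 9 9 9 9 9 9 9 9 8 6 6 6 6 6 5
221 2 2 2 2 2 2 2 2 2 2 2 2 4 9 9 4 4 4 6 8 9 9 9 9 8 6 8 9 9 9 9 9 9 9 5 8
222 2 2 2 2 2 2 2 2 2 2 2 1 9 9 9 9 9 9 9 5 5 6 5 6 6 6 6 6 6 7 8 9 9 9 6 9
223 2 2 2 2 2 2 2 2 2 2 2 2 7 9 9 9 9 9 9 6 6 6 6 6 6 6 6 6 6 6 6 6 6 5 5 9
224 2 2 2 2 2 2 2 2 2 2 2 2 4 6 6 6 6 7 8 8 8 8 8 7 6 6 6 6 6 6 6 6 6 5 9 9
225 2 2 2 2 2 2 2 2 2 2 2 2 4 6 6 6 6 6 6 6 6 6 6 6 6 6 6 6 6 6 6 6 6 6 8 9
```

The insert hangs in the grip where predicted (nose about side (204,210), allowing for image lag). Next I'll refine the mouth with a last look at the clamp in both views, from fresh frames.

Run:
```python
from h import *
import pickle
s0,t0=pickle.load(open('c0.pkl','rb'))
s,t=save('side','pics/s7.png'),save('top','pics/t7.png');pickle.dump((s,t),open('c7.pkl','wb'))
def cr(c,x,y,lo,hi):
    im=np.clip((c['image'].astype(float)-lo)*255/(hi-lo),0,255).astype('uint8')
    return cv2.resize(im[y:y+20,x:x+26,::-1],(390,300),interpolation=cv2.INTER_CUBIC)
cv2.imwrite('pics/z8.png',np.vstack([np.hstack([cr(s,205,180,30,230),cr(t,218,214,30,255)]),np.hstack([cr(s0,205,180,60,255),cr(t0,218,214,225,255)])]))
for P in ((.512,.133,.076),(.513,.1355,.076),(.512,.138,.076)): print(P,proj(s,P),proj(t,P))
p=monitor.sense()['eef_pos'];print(p)
print(t['image'][217:234,222:242].min(2))
```

```text
(0.512, 0.133, 0.076) [219.53078977 191.18161192] [232.35745904 225.15552915]
(0.513, 0.1355, 0.076) [219.82808721 190.61581539] [231.3126208  224.72053266]
(0.512, 0.138, 0.076) [219.29378466 190.13480388] [230.2544004  225.12887018]
[0.46909503 0.00428333 0.12261943]
[[255 255 255 255 254 247 246 253 254 255 255 255 255 255 255 255 255 255
  255 255]
 [255 255 255 255 253 242 239 251 253 254 254 254 255 255 255 255 255 255
  255 255]
 [255 255 255 255 253 249 249 252 253 252 252 252 253 254 255 255 255 255
  255 255]
 [255 255 255 255 254 253 252 252 250 246 242 245 250 253 254 254 254 254
  255 255]
 [255 255 255 254 254 252 251 245 237 225 224 233 247 253 254 252 245 247
  253 255]
 [255 255 255 254 253 248 238 225 219 220 231 240 249 254 254 252 234 218
  240 253]
 [255 255 255 254 251 239 213 209 229 243 249 250 251 253 254 253 236 198
  219 250]
 [255 255 254 254 249 225 197 224 246 252 253 253 252 253 254 252 237 196
  215 250]
 [255 255 254 253 247 216 193 234 251 253 254 253 253 253 253 252 237 199
  212 250]
 [255 254 253 253 246 217 202 236 252 254 254 254 253 253 253 251 234 191
  215 248]
 [254 252 251 252 250 232 208 233 251 253 254 253 253 253 253 250 229 188
  209 242]
 [252 244 246 251 252 244 224 228 244 251 252 252 252 253 253 247 222 185
  201 231]
 [251 239 237 249 252 251 245 238 242 248 250 251 252 253 251 238 205 179
  191 213]
 [253 247 242 248 252 253 252 250 250 251 252 253 253 252 245 221 195 200
  210 205]
 [254 253 249 249 252 253 253 253 253 253 253 252 251 246 227 203 217 238
  241 222]
 [255 254 253 252 252 252 253 253 253 253 251 246 236 222 199 208 240 251
  248 223]
 [255 255 255 254 253 249 249 250 251 251 246 231 205 186 197 228 250 253
  246 211]]
```

View pics/z8.png

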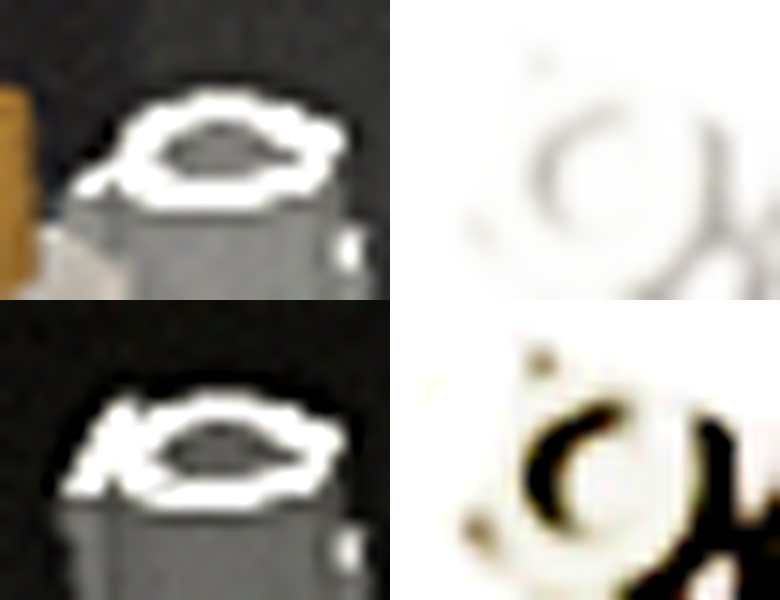

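Bore centre: side (219.0,189.5), top about (231.2,224.7). The keyway tail points right and slightly down, which gives about -20° and matches the base rectangle (-20.0°). Mouth is about (0.512, 0.136). Moving over it and turning a further -21°.

{"op": "drive_tool", "data": {"increments": [[11,33,0,0,0,-7,1],[11,33,0,0,0,-7,1],[11,33,0,0,0,-7,1],[10,33,0,0,0,0,1],[0,0,0,0,0,0,1]]}}

```text
clock: 7.65
eef_pos: [0.5144, 0.1434, 0.1227]
orientation: [0.575, 0.818, 0.002, -0.0]
force: [-0.2, 1.0, -0.9]
grip_width: 0.14
grip_force: 40.0
```

{"op": "drive_tool", "data": {"increments": [[0,0,-10,0,0,0,1],[0,0,-10,0,0,0,1],[0,0,0,0,0,0,1],[0,0,0,0,0,0,1],[0,0,0,0,0,0,1]]}}

```text
clock: 8.07
eef_pos: [0.5122, 0.1357, 0.1027]
orientation: [0.579, 0.815, -0.0, -0.0]
force: [0.1, -0.1, -0.5]
grip_width: 0.14
grip_force: 40.0
```

Run:
```python
from h import *
import pickle
s=save('side','pics/s9.png')
st=monitor.sense();p=st['eef_pos'];print(p,st['orientation'],st['force'])
for h in (.0135,.0125,-.016): print(h,proj(s,p+[0,0,h]))
g=s['image'][164:198,204:238].astype(int)
for r,row in enumerate(g): print(164+r,' '.join('BBB' if (q[0]>q[2]+50) else '%3d'%q.mean() for q in row))
```

```text
[0.51245785 0.13618519 0.10301764] [ 5.78559872e-01  8.15639911e-01 -7.72562890e-05  6.10094665e-05] [ 0.48819015 -0.46911808 -0.08623075]
0.0135 [218.74414856 175.60810162]
0.0125 [218.76500233 175.98424098]
-0.016 [219.34921621 186.51735773]
164  64  60  62  62  55  54  44  53  52  55  52  49  48  57  69 BBB BBB  70  48  51  47  51  53  55  57  59  57  60  53  54  57  59  85 BBB
165  64  65  59  63  62  52  50  51  56  58  53  51  45  48  53  74 BBB BBB  42  53  52  54  55  53  53  66  67  73  78  79  90 BBB BBB BBB
166  65  66  62  63  63  48  58  53  57  50  52  53  47  81 BBB BBB BBB BBB  43  50  46  52  53  50 BBB BBB BBB BBB BBB BBB BBB BBB BBB BBB
167  62  60  58  59  54  46  49  53  49  52  52  54  45  80 BBB BBB BBB BBB  39  50  53  54  49  61 BBB BBB BBB BBB BBB BBB BBB BBB BBB BBB
168  62  61  60  67  77  59  50  48  56  52  55  49  43  69 BBB BBB BBB BBB  45  50  55  48  51  72 BBB BBB  88  74  72  59  51  61  74  77
169  80 BBB BBB BBB BBB BBB  83  44  53  53  55  52  49  69 BBB BBB BBB BBB  39  51  51  50  55  51  36  35  35  31  44  38  36  39  38  45
170  74 BBB BBB 
[... 3203 characters left out ...]

193  67  65  68  65  79 119 135 126 114 129 136 135 135 133 130 134 130 134 133 135 142 139 120 112  72  65  71  69  69  72  71  71  71  71
194  69  69  69  66  87 135 153 138 124 132 134 136 138 140 142 141 142 137 135 138 138 136 122 111  75  67  66  73  71  70  70  73  70  70
195  69  67  70  68  78 118 150 141 124 134 136 139 140 140 139 141 142 138 138 137 139 136 119 146 177 104  67  72  69  68  69  69  68  71
196  71  67  71  68  62  87 135 140 120 135 132 136 140 141 138 139 140 137 140 141 139 136 117 180 231  91  63  66  70  71  68  70  71  68
197  69  71  69  67  62  85 137 143 123 134 135 135 137 141 142 138 138 137 137 135 138 137 120 168 215  92  65  69  69  69  68  70  73  68
```

The nose column (219.1) matches the mouth (219.0), and the pointer sits at about -20°. The side view suggests the mouth may be 1–2 mm further in y. Lowering carefully.

{"op": "drive_tool", "data": {"increments": [[0,1,-5,0,0,0,1],[0,0,-5,0,0,0,1],[0,0,-3,0,0,0,1],[0,0,0,0,0,0,1]]}}

```text
clock: 8.45
eef_pos: [0.5118, 0.1383, 0.0891]
orientation: [0.578, 0.816, -0.001, -0.0]
force: [-0.3, -0.4, 0.2]
grip_width: 0.14
grip_force: 40.0
```

{"op": "drive_tool", "data": {"increments": [[0,0,-3,0,0,0,1],[0,0,-3,0,0,0,1],[0,0,0,0,0,0,1],[0,0,0,0,0,0,1]]}}

```text
clock: 8.78
eef_pos: [0.5123, 0.1384, 0.0837]
orientation: [0.578, 0.816, -0.0, -0.0]
force: [0.3, 1.3, -0.5]
grip_width: 0.141
grip_force: 40.0
```

Nose is in by about 8 mm with no force. On to the key's contact.

{"op": "drive_tool", "data": {"increments": [[0,0,-2,0,0,0,1],[0,0,0,0,0,0,1]]}}

```text
clock: 8.95
eef_pos: [0.5124, 0.1385, 0.0818]
orientation: [0.578, 0.816, 0.0, -0.0]
force: [-0.3, -0.0, -0.8]
grip_width: 0.14
grip_force: 40.0
```

{"op": "drive_tool", "data": {"increments": [[0,0,-1,0,0,0,1],[0,0,0,0,0,0,1],[0,0,0,0,0,0,1]]}}

```text
clock: 9.2
eef_pos: [0.5123, 0.1384, 0.0809]
orientation: [0.578, 0.816, -0.0, -0.0]
force: [-0.0, 0.7, -0.5]
grip_width: 0.145
grip_force: 40.0
```

{"op": "drive_tool", "data": {"increments": [[0,0,-1.5,0,0,0,1],[0,0,0,0,0,0,1],[0,0,0,0,0,0,1]]}}

```text
clock: 9.45
eef_pos: [0.5123, 0.1385, 0.0793]
orientation: [0.578, 0.816, -0.0, -0.0]
force: [-0.5, 0.4, -1.0]
grip_width: 0.142
grip_force: 40.0
```

{"op": "drive_tool", "data": {"increments": [[0,0,-1.5,0,0,0,1],[0,0,0,0,0,0,1],[0,0,0,0,0,0,1]]}}

```text
clock: 9.7
eef_pos: [0.5123, 0.1384, 0.0778]
orientation: [0.578, 0.816, -0.0, -0.0]
force: [-0.3, 0.7, -0.4]
grip_width: 0.144
grip_force: 40.0
```

Run:
```python
from h import *
s=save('side','pics/s10.png')
st=monitor.sense();p=st['eef_pos'];print(p,st['orientation'],st['force'],st['wrist_torque'])
print(proj(s,p+[0,0,.0135]))
g=s['image'][176:196,206:232].astype(int)
for r,row in enumerate(g): print(176+r,' '.join('BBB' if (q[0]>q[2]+50) else '%3d'%q.mean() for q in row))
```

```text
[0.51233466 0.13840989 0.0778309 ] [ 5.77818011e-01  8.16165635e-01 -4.43075791e-05 -8.86468333e-06] [-0.53576425  0.17232483 -0.11384945] [0.07630421 0.10042611 0.03480237]
[219.10468767 184.49485387]
176  66  66  65  60  56  52  53  54  60  52  48  63 BBB BBB BBB BBB  64  48  53  56  56  56  60  66  69  66
177  67  67  66  59  50  53  59  54  56  57  50  62 BBB BBB BBB BBB  63  48  55  55  53  57  64  68  66  65
178  63  65  66  68  63  58  53  59  57  59  50  53 BBB BBB BBB BBB  65  51  54  49  55  64  62  62  66  63
179  68  67  65  68  64  66  56  56  52  55  48  56  87 BBB BBB BBB  74  54  59  63  65  67  67  66  71  65
180  62  65  65  67  67  66  61  55  50  43  49  51  87 BBB BBB BBB  74  65  62  66  66  66  66  63  68  66
181  65  65  68  69  65  66  58  62  85  84  58  78 BBB BBB BBB BBB 133 142  83  64  63  66  69  64  66  64
182  66  63  69  65  68  68  58 157 255 255 146 BBB BBB BBB BBB BBB 140 185 170 108  57  62  68  69  65  67
183  62  67  65  66  65  60  83 143 172 171 159 BBB BBB BBB BBB BBB 137 177 180 156  58  62  66  64  67  63
184  64  69  68  69  65  62  67 12
[... 561 characters left out ...]
 181 181 175 178 191 185 138 135 121  73  67  68  68
190  70  65  64  54 213 255 255 237 107 117 153 179 183 185 181 177 176 191 182 138 130 114  71  68  71  67
191  69  67  61  68 100 120 118 121 121 130 160 184 183 185 183 177 157 149 133 128 132 113  71  68  73  66
192  66  68  61 101 148 131 119 130 133 131 128 138 135 137 132 123 125 129 130 127 126 114  74  67  71  69
193  71  68  83 131 154 138 123 132 136 132 133 132 126 129 126 133 132 137 138 138 125 111  73  65  70  67
194  67  65  89 134 153 140 121 131 137 138 137 139 139 142 141 138 136 137 139 134 120 110  77  69  66  71
195  69  65  75 118 150 143 123 131 134 141 141 140 142 139 138 138 139 135 141 135 122 147 177 105  62  69
```

The insert is inside the bore: the sleeve vanishes at the rim near row 191, and the shoulder is where predicted, so no slip. About 14 mm deep with no resistance, so the key is in. Pushing on.

{"op": "drive_tool", "data": {"increments": [[0,0,-2,0,0,0,1],[0,0,0,0,0,0,1],[0,0,-2,0,0,0,1],[0,0,0,0,0,0,1]], "squeeze": 55}}

```text
clock: 10.08
eef_pos: [0.5123, 0.1385, 0.0737]
orientation: [0.578, 0.816, -0.0, -0.0]
force: [-0.1, 0.7, -1.3]
grip_width: 0.136
grip_force: 55.0
```

{"op": "drive_tool", "data": {"increments": [[0,0,-2,0,0,0,1],[0,0,0,0,0,0,1],[0,0,-2,0,0,0,1],[0,0,0,0,0,0,1]]}}

```text
clock: 10.42
eef_pos: [0.5125, 0.1384, 0.07]
orientation: [0.578, 0.816, 0.0, -0.0]
force: [-1.6, -0.6, 3.6]
grip_width: 0.142
grip_force: 55.0
```

The spring is felt at about the expected depth (3.6 N). Continuing to home.

{"op": "drive_tool", "data": {"increments": [[0,0,-2,0,0,0,1],[0,0,0,0,0,0,1],[0,0,-2,0,0,0,1],[0,0,0,0,0,0,1]]}}

```text
clock: 10.75
eef_pos: [0.5125, 0.1385, 0.0662]
orientation: [0.578, 0.816, 0.0, -0.0]
force: [-2.8, 0.2, 6.8]
grip_width: 0.137
grip_force: 55.0
```

{"op": "drive_tool", "data": {"increments": [[0,0,-1,0,0,0,1],[0,0,0,0,0,0,1],[0,0,-1,0,0,0,1],[0,0,0,0,0,0,1]]}}

```text
clock: 11.08
eef_pos: [0.5125, 0.1385, 0.0644]
orientation: [0.578, 0.816, 0.0, -0.0]
force: [-3.7, 0.9, 9.4]
grip_width: 0.134
grip_force: 55.0
```

Side force of -3.7 N in x, so I'll ease that way and keep pushing.

{"op": "drive_tool", "data": {"increments": [[-0.7,0.2,0,0,0,0,1],[0,0,-1,0,0,0,1],[0,0,0,0,0,0,1],[0,0,0,0,0,0,1]]}}

```text
clock: 11.42
eef_pos: [0.5124, 0.1387, 0.0636]
orientation: [0.578, 0.816, 0.001, 0.0]
force: [-2.7, -0.3, 9.7]
grip_width: 0.14
grip_force: 55.0
```

{"op": "drive_tool", "data": {"increments": [[0,0,-1,0,0,0,1],[0,0,0,0,0,0,1],[0,0,0,0,0,0,1]]}}

```text
clock: 11.67
eef_pos: [0.5125, 0.1387, 0.0635]
orientation: [0.578, 0.816, 0.001, 0.0]
force: [-6.4, -0.5, 19.5]
grip_width: 0.136
grip_force: 55.0
```

Run:
```python
from h import *
s=save('side','pics/s11.png')
st=monitor.sense();p=st['eef_pos'];print(p,st['force'],st['wrist_torque'],st['grip_width'],st['clock'])
print(proj(s,p+[0,0,.0135]))
g=s['image'][181:200,206:232].astype(int)
for r,row in enumerate(g): print(181+r,' '.join('BBB' if (q[0]>q[2]+50) else '%3d'%q.mean() for q in row))
```

```text
[0.51241724 0.13873601 0.06348654] [-5.08894813 -0.31938084 20.78784934] [-0.12517752  1.36254073  0.05448693] 0.13293695086764737 11.7167
[219.41250664 189.61103785]
181  64  60  68  66  54  56  56  59  58  61  55  47  81 BBB BBB BBB  79  44  53  56  54  56  59  59  66  65
182  67  66  65  63  63  51  55  55  54  57  54  45  79 BBB BBB BBB  78  46  53  53  58  58  62  69  69  68
183  66  64  66  69  69  57  55  56  58  57  55  51  81 BBB BBB BBB  80  48  53  54  55  54  63  67  71  69
184  63  66  66  65  68  64  58  52  56  58  54  50  79 BBB BBB BBB  84  54  57  60  60  66  67  69  69  65
185  65  66  65  65  67  63  58  54  49  47  51  47  69 BBB BBB BBB BBB  63  64  65  67  72  66  69  68  65
186  68  68  67  66  62  54  91 135  92  67  62  56 BBB BBB BBB BBB 123 142  86  61  61  66  69  69  71  67
187  66  66  67  63  57  78 235 255 187 248 219 BBB BBB BBB BBB BBB 133 189 170 108  59  68  65  63  66  66
188  65  69  67  60  53 212 255 255 188 171 159 BBB BBB BBB BBB BBB 130 178 180 169 121  91  62  70  68  68
189  66  68  66  60 103 242 255 255 162 169 164 BBB BBB BBB BBB BBB 1
[... 418 characters left out ...]
 133 125 123 128 130 140 133 122 111  68  66  67  70
194  69  64  88 135 150 138 125 128 138 137 138 138 135 140 139 136 138 137 140 135 121 110  77  66  67  65
195  70  66  74 117 154 145 127 131 138 139 142 141 139 141 141 138 138 139 139 135 119 149 180 103  63  70
196  70  66  63  82 134 138 121 130 135 137 138 139 139 141 140 139 138 138 140 136 119 178 231  93  60  73
197  68  68  65  87 137 142 121 132 136 140 140 139 142 143 140 137 138 135 137 135 121 125 131  98  67  69
198  68  69  66  85 139 142 120 131 135 135 138 141 141 139 140 139 138 135 137 137 121 128 149 119  58  71
199  66  70  65  73 122 143 119 130 135 139 139 140 139 139 137 138 136 136 140 136 128 130 149 114  61  69
```

The shoulder now sits directly on the casing (bottom row 192, casing from 193, no sleeve showing). The last 1 mm of command moved nothing and added 10 N, so it's on a hard stop. One small ease in x, then a settle check.

{"op": "drive_tool", "data": {"increments": [[-0.5,0,0,0,0,0,1],[0,0,0,0,0,0,1],[0,0,0,0,0,0,1],[0,0,0,0,0,0,1],[0,0,0,0,0,0,1]]}}

```text
clock: 12.13
eef_pos: [0.5124, 0.1387, 0.0635]
orientation: [0.578, 0.816, 0.001, 0.001]
force: [-4.4, -0.9, 18.5]
grip_width: 0.137
grip_force: 55.0
```

{"op": "drive_tool", "data": {"increments": [[0,0,0,0,0,0,1],[0,0,0,0,0,0,1],[0,0,0,0,0,0,1],[0,0,0,0,0,0,1],[0,0,0,0,0,0,1]]}}

```text
clock: 12.55
eef_pos: [0.5124, 0.1387, 0.0635]
orientation: [0.578, 0.816, 0.001, 0.001]
force: [-3.7, -0.4, 18.3]
grip_width: 0.136
grip_force: 55.0
```

```bash
python3 -c "
from h import *
print(workorder.hand_in())"
```

```text
the job is handed in; nothing more can be done
None
```

I took the white insert from the rack by its barrel and pushed it, key in keyway, fully home in the clamped casing. It is still gripped at 55 N and held down with about 18 N, and the job was handed in at about 12.6 s.

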